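# Test the alarm behind its sliding dust cover

### The arm

A 6-joint arm with a two-finger parallel gripper is mounted at the origin on a cart in front of the work surface, level with it; the furniture and walls round the work are solid. World frame = base frame: x ahead of the robot, y to its left, z up, the work surface at z = 0. Lengths are in mm, angles in rad, forces in N, time in s.
With the tool pointing down it reaches from about 300 to 775 mm from the base axis. Payload 14.6 kg.
Tool frame: the origin (TCP) lies at the very end of the fingers, on their centre line; the grasp point (between the pads) lies 19 mm behind it; z points along the fingers, y is the direction in which the jaws open and shut (so a half turn about z gives the same grasp; the last joint's range is limited). The gripper opens to 85 mm and grips with 20 to 120 N. Pads are 22 mm wide; open, the fingers measure 114 mm over their backs; the gripper's body (76 mm by 85 mm) begins 54 mm behind the grasp point. The pads swing forward as they close: fully open they stand 13 mm farther back than shut.
Start: joints at [1.191, 0.3, 1.521, -0, 1.321, -0.067], TCP at [169.245, 523.302, 231.281] pointing down, gripper open.
Joint ranges: [-3.03, 3.03], [-0.79, 2.21], [0.23, 2.52], [-1.04, 4.18], [0, 3.07], [-2.55, 2.55]. Speed limits (rad/s): [2.22, 2.22, 2.57, 3.14, 3.14, 3.14].

### API

Orientations are given as a unit quaternion [w, x, y, z].
In Python, from station import env, optics, finish_job gives the robot as it stands. The module is installed in compiled form; this text tells all that it offers.
- The arm moves only by the tool carry_out, never from a script. Its argument "deltas" is a list of rows, each a list of 3 entries, a list of its own where there are three numbers: the turn, a rotation vector about the tool's x, y, z in rad, then the shift along the tool's x, y, z in mm, then the closure, from 0 (fully open) to 1 (shut). A call has 1 to 12 rows; each row is the pose to reach, as a shift and turn from the pose commanded when the call began, along the tool's axes at that moment; what a row does not reach only later rows make up. A row lasts 1/8 s, in which the tool goes at most 62.5 mm and 10.7 degrees, less where a joint would pass 70% of its speed; a pose out of reach is approached as far as the arm can. A call with a gripper value outside its range is refused whole. The fingers move at their own pace and stop on an object; "force" is the grip in N (left out, the last holds). Time passes only in rows, so rows that repeat a pose let the fingers close. It gives the time, the measured TCP pose, the force and the opening at its end, in the units of the state.
- env.get_state(): the state, without advancing time (a new reading comes with each control period).
- optics.grab_frame(name): name is "scene" or "side" or "wrist"; returns the picture (400x640x3 uint8, red, green, blue); there is no depth.
- optics.calibration(name): a dict with "camera_matrix" (3x3 intrinsics, pixels), "R" (3x3) and "t" (3): a world point X has camera coordinates R X + t; the wrist camera has in their place "T_tool_cam" (4x4, takes a point from camera to tool coordinates, whose origin is the TCP and whose axes are the flange's). Camera axes: x right, y down, z forward; pixel columns grow to the right and rows downward; lengths in mm; the calibration is good to about 2 mm. The wrist camera is an equidistant fisheye: a pixel r from the principal point sees the ray r / f radians off the axis. A picture is of the moment at which its call begins: read the wrist's pose just before it. calibration takes no time and is no camera call.
- finish_job(): hands the job in, once; it reports no verdict.
The state is a dict: "time": time; "joints": joint angles; "dq": joint speeds; "joint_efforts": joint torques, N m; "tcp_pos": TCP position; "ee_rot": TCP orientation; "ft_force": force on the tool from outside, world axes, zero at the start; "ft_torque": the same for the moment, N m; "gripper_width": finger opening in mm.
Only numpy, scipy, OpenCV 4.12 (cv2) and the standard library are available. Lean on these libraries where they do the work, as an engineer would, in place of code of your own. Each camera call takes 0.05 s, during which the arm holds its last target.

### The job

Two white signal units stand on the bench. On the one with the small domed lamp, slide the dust cover aside until the push button is fully uncovered, press the button right down and release it, then slide the cover fully home again. Leave the cover of the unit without a lamp alone.

Things in the scene. Friction and masses are not known exactly. Their poses are not given: they have to be found in the camera images.
- alarm: The unit with the lamp: white box fixed to the bench, 120 (x) x 168 (y) x 45 mm high, origin under its centre, z up. A white lamp dome 29 mm wide stands in the middle of its far (+x) edge at x = 42 mm, top 79 mm up. Two rails along y, 72 mm apart, 62 mm high, guide the dust cover, which opens towards the unit's -y.
- alarm_tab (a point): Centre of the upright grip tab on that unit's cover, 72 mm above the bench; axes as the unit's. Tab 36 (x) x 10 (y) x 26 mm high, so 13 mm above and below this point, in the middle of the grey cover plate, 70 (x) x 72 (y) x 4 mm, upper face 59 mm above the bench. The cover needs about 1.5 N to slide and stays where it is left.
- alarm_cover (a joint): Slide of that cover, m: 0 = fully home over the button, 0.08 = fully open at its stop; from 0.05 on the button is fully uncovered. Starts home or up to 15 mm ajar.
- alarm_button_top (a point): Centre of the top of the round black push button (28 mm across) of the same unit, 53 mm above the bench, standing 8 mm proud of the box under the cover plate; straight below the tab when the cover is home. It is pressed straight down. Same axes as the unit.
- alarm_button (a joint): Travel of that button, m: 0 = out, 0.005 = pressed right down; a spring (2 N at first, 4.5 N right down) brings it back.
- other_tab (a point): Centre of the grip tab on the cover of the second unit, which has the same build but flat slots in place of the lamp. To be left alone.

How it is judged (in metres and radians):
On the way, in this order (a step that is already met when the one before it is completed fails the run):
1. the cover of the unit with the lamp is slid clear of the button (value of joint alarm_cover above 0.05 m), for 0.1 s.
2. with the cover open, the button is pressed down (value of joint alarm_button above 0.0035 m and value of joint alarm_cover above 0.05 m), for 0.05 s.
At the end, for the whole second after the job is handed in: The cover of the unit with the lamp is home again (within 10 mm), its button is out (within 1.5 mm), and the cover of the other unit is within 10 mm of where it was (value of joint alarm_cover below 0.01 m and value of joint alarm_button below 0.0015 m and distance of other_tab from where it was at the start of the episode below 0.01 m); the robot touches nothing.
It fails at once if the cover of the unit without a lamp is moved by more than 10 mm (distance of other_tab from where it was at the start of the episode above 0.01 m).
It also fails if it takes over 48 s, if anything falls off the work surface, if the arm or the gripper's body presses on something with over 40 N, if the wrist force passes 120 N, or if a joint passes its speed limit or range.

## Working session

There is one attempt and no reset: what is moved stays moved. The work goes in short steps, Python scripts to look and compute and a tool call to move; the robot and the scene stay as the last step left them, time stands still between calls to the robot, and variables do not carry over. Pictures are saved under pics/ and viewed, and the job is handed in when it is done.

Besides the shell and the picture viewer there is one more tool, called after ">>>" by a JSON object that holds its "method" and its "body", one argument or row to a line. carry_out: Moves the arm, as the interface text tells. Its arguments: {"type":"object","properties":{"deltas":{"type":"array","items":{"type":"array"}},"force":{"type":"number"}},"required":["deltas"]}

```bash
mkdir -p pics
python3 - <<'E'
from station import env, optics
import cv2, numpy as np
s=env.get_state()
for k,v in s.items(): print(k, np.round(v,4))
for n in ["scene","side","wrist"]:
    im=optics.grab_frame(n); cv2.imwrite(f"pics/{n}0.png", im[:,:,::-1])
    c=optics.calibration(n)
    for k,v in c.items(): print(n,k,np.round(v,4).tolist())
E
ls
```

```text
time 0.0
joints [ 1.1914  0.3005  1.5216 -0.      1.3207 -0.0666]
dq [-0.0022 -0.0005 -0.0003 -0.0006  0.0014  0.0011]
joint_efforts [-1.40000e-03 -5.43485e+01 -3.61792e+01 -2.00000e-04  4.00000e-03
  0.00000e+00]
tcp_pos [169.168  523.0859 230.723 ]
ee_rot [-1.000e-04  1.558e-01  9.878e-01 -6.000e-04]
ft_force [ 0.1108  0.8866 -0.4238]
ft_torque [-0.0087 -0.0119  0.041 ]
gripper_width 85.21
scene camera_matrix [[504.6861, 0.0, 324.1756], [0.0, 504.6861, 201.3772], [0.0, 0.0, 1.0]]
scene R [[0.8741, -0.4856, -0.0156], [-0.3637, -0.6328, -0.6835], [0.3221, 0.6031, -0.7297]]
scene t [-420.9673, 272.2562, 961.9338]
side camera_matrix [[391.9876, 0.0, 323.1868], [0.0, 391.9876, 192.2261], [0.0, 0.0, 1.0]]
side R [[-0.985, -0.1713, 0.0216], [-0.0886, 0.3936, -0.915], [0.1483, -0.9032, -0.4029]]
side t [532.0643, 112.3438, 858.7759]
wrist camera_matrix [[309.7069, 0.0, 316.7825], [0.0, 309.7069, 195.9362], [0.0, 0.0, 1.0]]
wrist T_tool_cam [[0.0003, -0.9561, -0.2931, 74.0402], [1.0, 0.0006, -0.0008, 0.1495], [0.0009, -0.2931, 0.9561, -143.3529], [0.0, 0.0, 0.0, 1.0]]
pics
```

View pics/scene0.png

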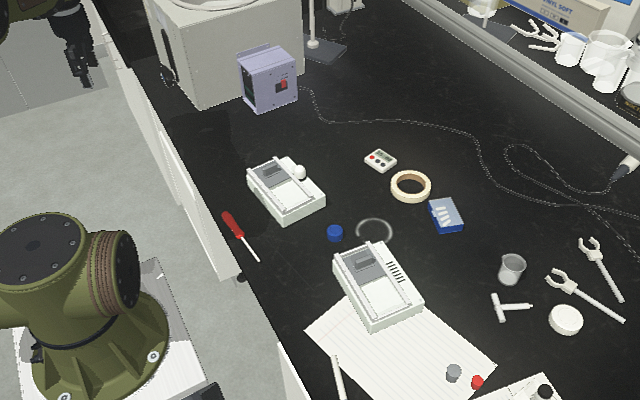

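View pics/side0.png

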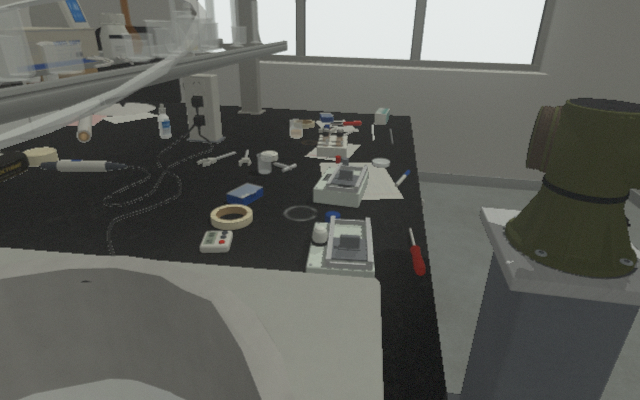

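View pics/wrist0.png

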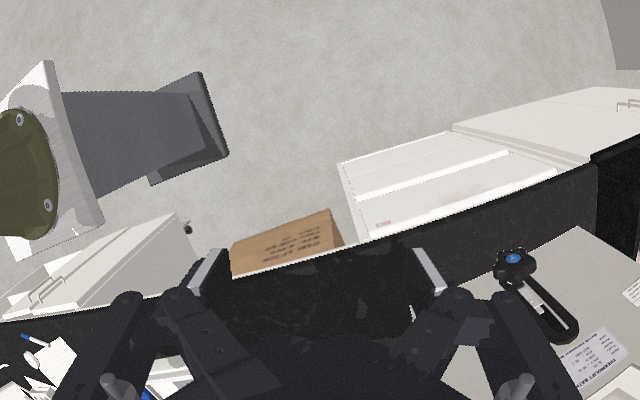

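The scene picture shows the lamp unit near (285,190), with its dome at (300,172), and the slotted unit near (377,285). I'll zoom in on both.

Run:
```python
import cv2
im=cv2.imread("pics/scene0.png"); c=im[140:240,230:345]; cv2.imwrite("pics/scene0z.png",cv2.resize(c,None,fx=6,fy=6,interpolation=cv2.INTER_CUBIC)[:600,:800])
im=cv2.imread("pics/side0.png"); c=im[205:285,295:395]; cv2.imwrite("pics/side0z.png",cv2.resize(c,None,fx=7,fy=7,interpolation=cv2.INTER_CUBIC)[:600,:800])
```

```text
(no output)
```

View pics/scene0z.png

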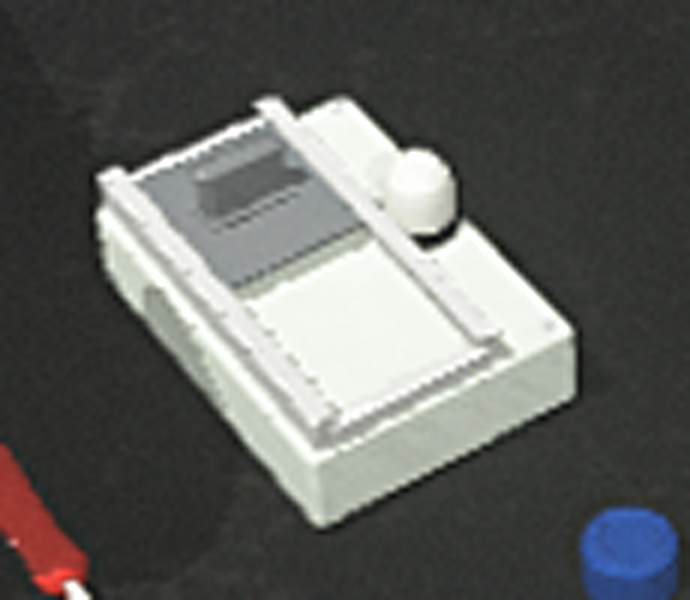

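View pics/side0z.png

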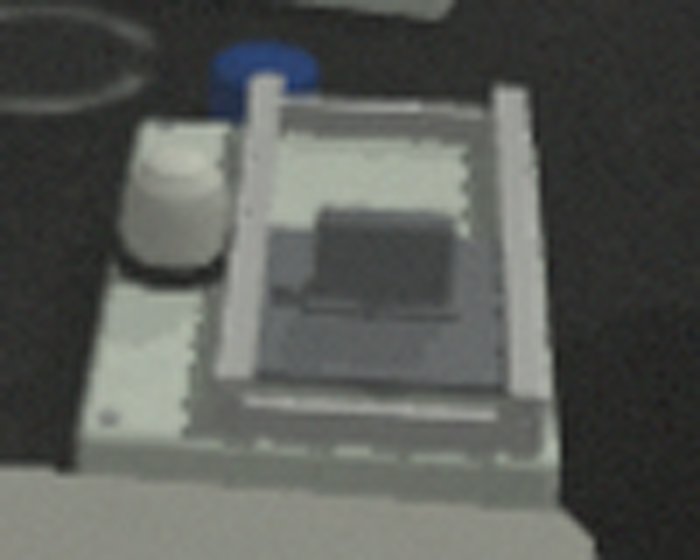

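In the zooms, the lamp unit's box top corners sit at about (283,216), (326,195), (287,156) and (247,174) in the scene picture. The grey tab is around (272,171). Next I'll cast rays onto the known heights.

```bash
cat > h.py <<'E'
import numpy as np, cv2
from scipy.spatial.transform import Rotation as R
from station import env, optics
def ray(name,px):
    c=optics.calibration(name); K=c["camera_matrix"]
    d=np.linalg.inv(K)@np.array([px[0],px[1],1.]); Rm=np.array(c["R"]); t=np.array(c["t"])
    return -Rm.T@t, Rm.T@(d/np.linalg.norm(d))
def onz(o,d,z): return o+d*(z-o[2])/d[2]
def wray(px,pos,q):  # wrist fisheye
    c=optics.calibration("wrist"); K=np.array(c["camera_matrix"]); T=np.array(c["T_tool_cam"])
    u=np.array([px[0]-K[0,2],px[1]-K[1,2]])/K[0,0]; th=np.linalg.norm(u)
    d=np.array([*(u/max(th,1e-9)*np.sin(th)),np.cos(th)])
    Rt=R.from_quat([q[1],q[2],q[3],q[0]]).as_matrix()
    return Rt@T[:3,3]+pos, Rt@T[:3,:3]@d
def wproj(X,pos,q):
    c=optics.calibration("wrist"); K=np.array(c["camera_matrix"]); T=np.array(c["T_tool_cam"])
    Rt=R.from_quat([q[1],q[2],q[3],q[0]]).as_matrix()
    p=T[:3,:3].T@(Rt.T@(np.array(X)-pos)-T[:3,3]); r=np.hypot(p[0],p[1]); th=np.arctan2(r,p[2])
    return K[0,0]*th*p[:2]/r+K[:2,2]
def cproj(name,X):
    c=optics.calibration(name); p=np.array(c["camera_matrix"])@(np.array(c["R"])@X+np.array(c["t"])); return p[:2]/p[2]
E
python3 - <<'E'
from h import *
z6=lambda x,y:(x/6+230,y/6+140)
P={}
for n,p,z in [("near(-x,?)",z6(318,455),45),("right",z6(575,330),45),("far",z6(340,97),45),("left",z6(100,205),45),("railTL0",z6(112,172),62),("railTL1",z6(325,415),62),("railR0",z6(268,103),62),("railR1",z6(487,335),62),("dome",z6(420,150),79),("covNear",z6(232,290),59),("covR",z6(370,230),59),("tabtopL",z6(195,180),85),("tabtopR",z6(285,147),85),("tabbotL",z6(210,220),59),("tabbotR",z6(300,180),59)]:
    P[n]=onz(*ray("scene",p),z); print(n,np.round(P[n],1))
s7=lambda x,y:(x/7+295,y/7+205)
for n,p,z in [("tabTopL",s7(318,208),85),("tabTopR",s7(460,215),85),("tabbotL",s7(305,305),59),("tabbotR",s7(455,315),59),("coverBL",s7(255,375),59),("coverBR",s7(505,385),59)]:
    print("side",n,np.round(onz(*ray("side",p),z),1))
E
```

```text
near(-x,?) [425.9  86.2  45. ]
right [539.4  94.7  45. ]
far [520.3 260.   45. ]
left [408.5 250.1  45. ]
railTL0 [414.9 247.6  62. ]
railTL1 [431.2  88.4  62. ]
railR0 [486.  253.7  62. ]
railR1 [501.8  94.6  62. ]
dome [518.9 181.1  79. ]
covNear [429.7 166.8  59. ]
covR [490.1 169.9  59. ]
tabtopL [433.6 203.4  85. ]
tabtopR [471.6 202.9  85. ]
tabbotL [438.3 206.2  59. ]
tabbotR [478.8 209.1  59. ]
side tabTopL [473.7 212.3  85. ]
side tabTopR [437.7 208.3  85. ]
side tabbotL [475.4 217.6  59. ]
side tabbotR [436.9 214.4  59. ]
side coverBL [483.1 252.3  59. ]
side coverBR [421.9 244.1  59. ]
```

Run:
```python
from h import *
for p,z in [((185,107),0),((305,72),0),((160,88),0),((238,82),0),((300,95),0),((265,45),130),((145,0),300),((190,22),300)]:
    print(p,np.round(onz(*ray("scene",p),z),0))
q=env.get_state()["ee_rot"]; Rt=R.from_quat([q[1],q[2],q[3],q[0]]).as_matrix()
d=np.array([455,175,230])-env.get_state()["tcp_pos"]; print("tool shift",Rt.T@d); 
yaw=0.0995; tgt=np.array([-np.sin(yaw),np.cos(yaw),0]); print("y axis",Rt[:,1],"turn tool z", -(np.arctan2(tgt[1],tgt[0])-np.arctan2(Rt[1,1],Rt[0,1])))
print(cproj("scene",np.array([169,523,231])),cproj("scene",np.array([169,523,380])))
```

```text
(185, 107) [377. 649.   0.]
(305, 72) [765. 635.   0.]
(160, 88) [342. 782.   0.]
(238, 82) [561. 691.   0.]
(300, 95) [695. 533.   0.]
(265, 45) [641. 634. 130.]
(145, 0) [359. 712. 300.]
(190, 22) [421. 541. 300.]
tool shift [-379.07731965 -243.29769774    1.05610417]
y axis [ 3.07728771e-01  9.51473721e-01 -8.72387817e-04] turn tool z -0.41230516757517477
[93.88046852 80.72657526] [69.02470146 19.54075685]
```

>>> {"method": "carry_out", "body": {
  "deltas": [
    [[0, 0, -0.04], [-38, -24, 0], 0],
    [[0, 0, -0.09], [-80, -51, 0], 0],
    [[0, 0, -0.14], [-122, -78, 0], 0],
    [[0, 0, -0.19], [-164, -105, 0], 0],
    [[0, 0, -0.24], [-206, -132, 0], 0],
    [[0, 0, -0.29], [-248, -159, 0], 0],
    [[0, 0, -0.34], [-290, -186, 0], 0.2],
    [[0, 0, -0.38], [-332, -213, 0], 0.4],
    [[0, 0, -0.412], [-365, -234, 0], 0.7],
    [[0, 0, -0.412], [-379, -243, 0], 1],
    [[0, 0, -0.412], [-379, -243, 0], 1],
    [[0, 0, -0.412], [-379, -243, 0], 1]
  ]
}}

```text
time: 1.65
tcp_pos: [454.5, 176.3, 231.2]
ee_rot: [-0.0, -0.05, 0.999, 0.0]
ft_force: [0.1, 0.5, 0.3]
gripper_width: -0.4
```

Run:
```python
from h import *
s=env.get_state(); print(s["tcp_pos"],s["ee_rot"],s["joints"],s["gripper_width"])
im=optics.grab_frame("wrist"); cv2.imwrite("pics/w1.png",im[:,:,::-1])
im=optics.grab_frame("scene"); cv2.imwrite("pics/s1.png",im[:,:,::-1])
```

```text
[454.50566506 176.2912753  231.24177798] [-1.24275564e-04 -4.98404196e-02  9.98757185e-01  5.19771780e-05] [ 2.94780958e-01  1.60440017e-01  1.69258750e+00  1.67746930e-04
  1.28878107e+00 -1.37578422e+00] -0.3975302593294235
```

View pics/w1.png

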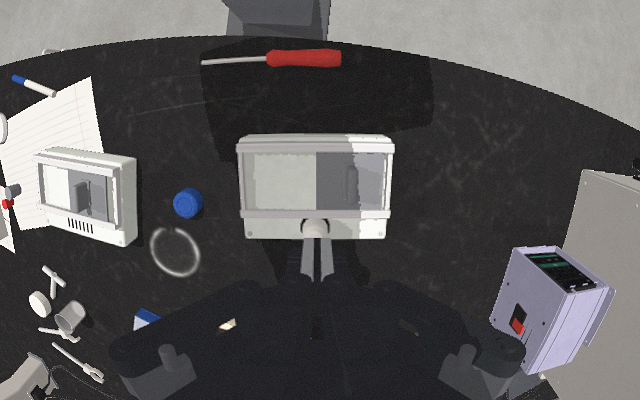

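The wrist view shows the lamp unit at (240–393, 135–240): grey cover on the right half, tab near (351,182), dome at (315,226). I'll zoom in to measure.

Run:
```python
import cv2
im=cv2.imread("pics/w1.png"); c=im[130:250,230:400]; cv2.imwrite("pics/w1z.png",cv2.resize(c,None,fx=4.7,fy=4.7,interpolation=cv2.INTER_CUBIC))
```

```text
(no output)
```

View pics/w1z.png

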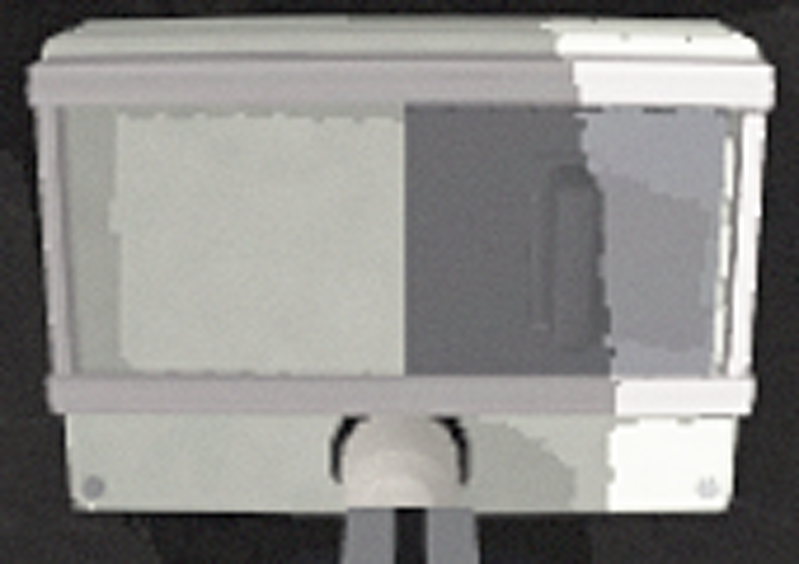

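Run:
```python
from h import *
pos=np.array([454.5057,176.2913,231.2418]); q=[-1.24e-4,-.0498404,.998757,5.2e-5]
z=lambda x,y:((x+.5)/4.7-.5+230,(y+.5)/4.7-.5+130)
P={}
for n,p,h in [("box+x-y",z(72,512),45),("box+x+y",z(735,512),45),("railT-",z(28,65),62),("railT+",z(775,65),62),("railB-",z(50,410),62),("railB+",z(752,410),62),("railTin",z(400,105),62),("railBin",z(400,376),62),
 ("cov-y top",z(405,110),59),("cov-y bot",z(405,372),59),("cov+y",z(720,240),59),("tabtop -y-x",z(555,170),85),("tabtop +y-x",z(598,170),85),("tabtop -y+x",z(555,350),85),("tabtop +y+x",z(606,350),85),("tabfoot-y",z(531,250),59)]:
    P[n]=onz(*wray(p,pos,q),h); print(n,np.round(P[n],1))
e=P["box+x+y"]-P["box+x-y"]; print("len",np.linalg.norm(e),"yaw",np.arctan2(-e[0],e[1]))
for a,b in [("railT-","railT+"),("railB-","railB+")]:
    e=P[b]-P[a]; print("len",np.linalg.norm(e),"yaw",np.arctan2(-e[0],e[1]))
yaw=0.1; ux=np.array([np.cos(yaw),np.sin(yaw),0]); uy=np.array([-np.sin(yaw),np.cos(yaw),0])
mid=(P["box+x-y"]+P["box+x+y"])/2; c=mid-60*ux; c[2]=0; print("centre",c)
rm=(P["railT-"]+P["railT+"]+P["railB-"]+P["railB+"])/4; print("railmid",rm)
for n in P: print(n,"unit x,y",np.round([(P[n]-c)@ux,(P[n]-c)@uy],1))
print("uy of tool",R.from_quat([q[1],q[2],q[3],q[0]]).as_matrix()[:,1])
```

```text
box+x-y [542.7  98.6  45. ]
box+x+y [525.8 265.8  45. ]
railT- [427.9  88.7  62. ]
railT+ [411.6 252.3  62. ]
railB- [508.5  96.5  62. ]
railB+ [492.  260.2  62. ]
railTin [429.7 171.3  62. ]
railBin [491.5 177.4  62. ]
cov-y top [431.1 172.5  59. ]
cov-y bot [491.5 178.5  59. ]
cov+y [453.  246.5  59. ]
tabtop -y-x [436.1 203.8  85. ]
tabtop +y-x [435.2 212.5  85. ]
tabtop -y+x [474.4 208.7  85. ]
tabtop +y+x [473.3 219.5  85. ]
tabfoot-y [459.8 203.8  59. ]
len 168.06011062373437 yaw 0.10082721158186606
len 164.46242251578445 yaw 0.09945854738935433
len 164.51776044867938 yaw 0.10061643501789679
centre [474.52190087 176.24554769   0.        ]
railmid [459.98366421 174.42392008  62.        ]
box+x-y unit x,y [ 60.1 -84. ]
box+x+y unit x,y [59.9 84. ]
railT- unit x,y [-55.1 -82.5]
railT+ unit x,y [-55.  82.]
railB- unit x,y [ 25.8 -82.7]
railB+ unit x,y [25.7 81.8]
railTin unit x,y [-45.1  -0.4]
railBin unit x,y [17.  -0.6]
cov-y top unit x,y [-43.5   0.6]
cov-y bot unit x,y [17.1  0.6]
cov+y unit x,y [-14.4  72.1]
tabtop -y-x unit x,y [-35.5  31.2]
tabtop +y-x unit x,y [-35.5  40. ]
tabtop -y+x unit x,y [ 3.1 32.3]
tabtop +y+x unit x,y [ 3.1 43.1]
tabfoot-y unit x,y [-11.9  28.9]
uy of tool [-9.95569208e-02  9.95031862e-01  1.16231190e-04]
```

The wrist measurement gives the unit centre at (474.5,176.2) with yaw 0.10. The cover spans y' from 0.6 to 72 and the tab centre is near (x' −15, y' 36.5), so the cover is a few mm ajar. The scene camera agrees to about 3 mm. I'll lower the shut fingers behind the tab on its +y side.

>>> {"method": "carry_out", "body": {
  "deltas": [
    [[0, 0, 0], [-5, 30, 0], 1],
    [[0, 0, 0], [-5, 58, 0], 1],
    [[0, 0, 0], [-5, 58, 40], 1],
    [[0, 0, 0], [-5, 58, 80], 1],
    [[0, 0, 0], [-5, 58, 115], 1],
    [[0, 0, 0], [-5, 58, 135], 1],
    [[0, 0, 0], [-5, 58, 150], 1],
    [[0, 0, 0], [-5, 58, 158], 1],
    [[0, 0, 0], [-5, 58, 162], 1],
    [[0, 0, 0], [-5, 58, 162], 1]
  ]
}}

```text
time: 3.0
tcp_pos: [454.4, 233.8, 69.6]
ee_rot: [0.0, -0.05, 0.999, 0.0]
ft_force: [0.3, -0.7, 0.1]
gripper_width: 0.1
```

Run:
```python
from h import *
a=optics.grab_frame("wrist"); b=optics.grab_frame("scene"); c=optics.grab_frame("side")
w=cv2.resize(a[110:300,200:460],None,fx=3,fy=3)
cv2.imwrite("pics/w2.png",w[:,:,::-1])
s=cv2.resize(b[110:230,220:350],None,fx=3,fy=3); t=cv2.resize(c[180:300,290:420],None,fx=3,fy=3)
cv2.imwrite("pics/ss2.png",np.hstack([s,t])[:,:,::-1])
```

```text
(no output)
```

View pics/w2.png

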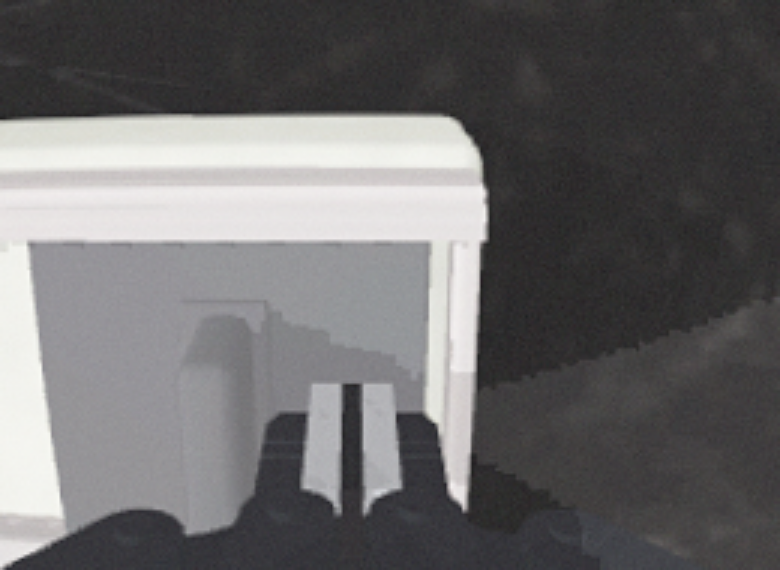

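View pics/ss2.png

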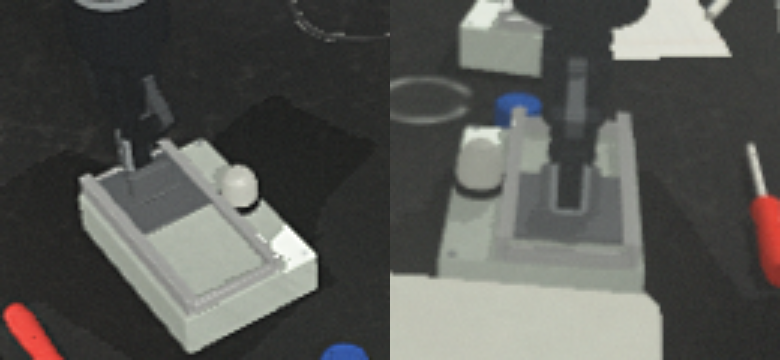

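The fingers are on the +y side of the tab, over the cover and clear of the rails. Now I'll push towards −y.

>>> {"method": "carry_out", "body": {
  "deltas": [
    [[0, 0, 0], [0, -8, 0], 1],
    [[0, 0, 0], [0, -16, 0], 1],
    [[0, 0, 0], [0, -24, 0], 1],
    [[0, 0, 0], [0, -32, 0], 1],
    [[0, 0, 0], [0, -40, 0], 1],
    [[0, 0, 0], [0, -50, 0], 1],
    [[0, 0, 0], [0, -60, 0], 1],
    [[0, 0, 0], [0, -60, 0], 1]
  ]
}}

```text
time: 4.15
tcp_pos: [460.2, 173.2, 69.2]
ee_rot: [-0.0, -0.049, 0.999, -0.0]
ft_force: [-1.2, -0.4, 0.1]
gripper_width: -0.5
```

Run:
```python
from h import *
s=env.get_state(); print(s["tcp_pos"],s["ft_force"],s["ft_torque"])
a=optics.grab_frame("wrist")
w=cv2.resize(a[110:300,200:460],None,fx=3,fy=3)
cv2.imwrite("pics/w3.png",w[:,:,::-1])
```

```text
[460.24723028 173.1652064   69.17335253] [-1.24840445 -0.3618744   0.08231463] [-0.01807806 -0.02010983 -0.03743514]
```

View pics/w3.png

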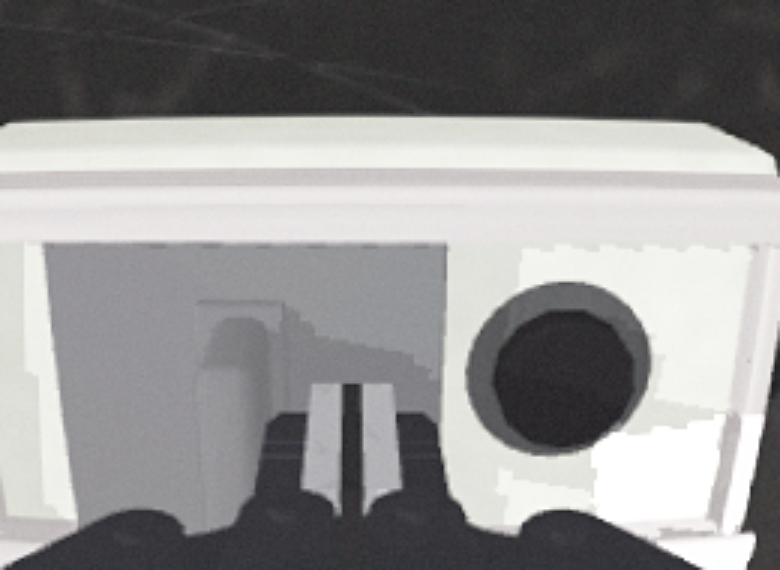

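The wrist view shows the cover moved: its +y edge is near zoom x 447 and the button centre near (565,378). I'll compute both in unit coordinates.

```bash
cat >> h.py <<'E'
yaw=0.1; ux=np.array([np.cos(yaw),np.sin(yaw),0]); uy=np.array([-np.sin(yaw),np.cos(yaw),0]); C=np.array([474.5,176.2,0])
def U(X): return np.round([(np.array(X)-C)@ux,(np.array(X)-C)@uy],1)
E
python3 - <<'E'
from h import *
s=env.get_state(); pos,q=s["tcp_pos"],s["ee_rot"]
z=lambda x,y:((x+.5)/3-.5+200,(y+.5)/3-.5+110)
print("tcp",U(pos))
for n,p,h in [("edge+",z(447,300),59),("edge+b",z(445,400),59),("edge-",z(47,300),59),("btnL",z(494,378),53),("btnR",z(636,378),53),("btnT",z(565,309),53),("btnB",z(565,447),53),("tabtop-",z(200,380),85),("tabtop+",z(243,380),85)]:
    print(n,U(onz(*wray(p,pos,q),h)))
E
```

```text
tcp [-14.5  -1.2]
edge+ [-34.   15.3]
edge+b [-14.5  15.7]
edge- [-33.8 -56.9]
btnL [-16.1  25.5]
btnR [-15.5  53.8]
btnT [-29.9  38.3]
btnB [-0.7 40.8]
tabtop- [-30.3 -24.4]
tabtop+ [-30.4 -17.8]
```

The cover is about 60 mm open and the button is at (x' −15.3, y' 39.7). I'll push 13 mm more for clearance and stay short of the 80 mm stop. Then I'll lift and go over the button.

>>> {"method": "carry_out", "body": {
  "deltas": [
    [[0, 0, 0], [0, -7, 0], 1],
    [[0, 0, 0], [0, -13, 0], 1],
    [[0, 0, 0], [0, -13, 0], 1],
    [[0, 0, 0], [0, -10, 0], 1],
    [[0, 0, 0], [0, -10, -20], 1],
    [[0, 0, 0], [0, -10, -50], 1],
    [[0, 0, 0], [1, 15, -50], 1],
    [[0, 0, 0], [1, 41, -50], 1],
    [[0, 0, 0], [1, 41, -50], 1],
    [[0, 0, 0], [1, 41, -50], 1]
  ]
}}

```text
time: 5.45
tcp_pos: [455.1, 214.4, 119.2]
ee_rot: [-0.0, -0.05, 0.999, -0.0]
ft_force: [-0.7, -0.2, -0.0]
gripper_width: 0.0
```

Run:
```python
from h import *
s=env.get_state(); pos,q=s["tcp_pos"],s["ee_rot"]; print(pos,s["ft_force"],"tcp",U(pos))
a=optics.grab_frame("wrist")
np.save("w4.npy",a)
w=cv2.resize(a[110:300,200:460],None,fx=3,fy=3)
cv2.imwrite("pics/w4.png",w[:,:,::-1])
```

```text
[455.12368838 214.44940755 119.16220748] [-0.67905309 -0.19349407 -0.00268975] tcp [-15.5  40. ]
```

View pics/w4.png

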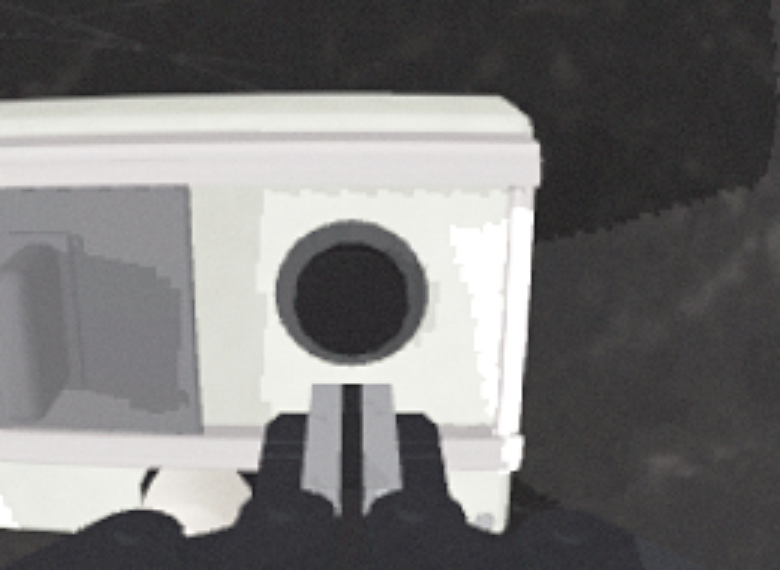

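The button is laterally centred under the fingers (zoom x 351 against the finger midline at 352), and the cover edge is well clear at 195. Next I'll check the x offset and cover opening.

Run:
```python
from h import *
s=env.get_state(); pos,q=s["tcp_pos"],s["ee_rot"]
z=lambda x,y:((x+.5)/3-.5+200,(y+.5)/3-.5+110)
for n,p,h in [("edge+",z(190,300),59),("btnL",z(294,297),53),("btnR",z(409,297),53),("btnT",z(351,241),53),("btnB",z(351,354),53)]:
    print(n,U(onz(*wray(p,pos,q),h)))
```

```text
edge+ [-17.    1.6]
btnL [-15.8  25.7]
btnR [-15.8  53.2]
btnT [-29.7  39.4]
btnB [-1.  39.3]
```

>>> {"method": "carry_out", "body": {
  "deltas": [
    [[0, 0, 0], [0, 0, 30], 1],
    [[0, 0, 0], [0, 0, 50], 1],
    [[0, 0, 0], [0, 0, 60], 1],
    [[0, 0, 0], [0, 0, 65], 1],
    [[0, 0, 0], [0, 0, 68], 1],
    [[0, 0, 0], [0, 0, 70], 1],
    [[0, 0, 0], [0, 0, 70], 1],
    [[0, 0, 0], [0, 0, 70], 1]
  ]
}}

```text
time: 6.5
tcp_pos: [455.4, 214.7, 49.6]
ee_rot: [0.0, -0.05, 0.999, 0.0]
ft_force: [0.9, -2.9, 3.1]
gripper_width: -0.3
```

>>> {"method": "carry_out", "body": {
  "deltas": [
    [[0, 0, 0], [0, 0, 1], 1],
    [[0, 0, 0], [0, 0, 1.5], 1],
    [[0, 0, 0], [0, 0, 2], 1],
    [[0, 0, 0], [0, 0, 2], 1]
  ]
}}

```text
time: 7.0
tcp_pos: [455.5, 214.7, 48.0]
ee_rot: [0.0, -0.05, 0.999, 0.0]
ft_force: [-1.6, -3.9, 13.0]
gripper_width: 0.0
```

The force rose to 13 N at z = 48.0, so the button is on its bottom stop. I'll lift off, cross to the −y side of the tab and lower there.

>>> {"method": "carry_out", "body": {
  "deltas": [
    [[0, 0, 0], [0, 0, -10], 1],
    [[0, 0, 0], [0, 0, -40], 1],
    [[0, 0, 0], [0, 0, -72], 1],
    [[0, 0, 0], [0, -35, -72], 1],
    [[0, 0, 0], [0, -75, -72], 1],
    [[0, 0, 0], [0, -99, -72], 1],
    [[0, 0, 0], [0, -99, -72], 1],
    [[0, 0, 0], [0, -99, -45], 1],
    [[0, 0, 0], [0, -99, -28], 1],
    [[0, 0, 0], [0, -99, -22], 1],
    [[0, 0, 0], [0, -99, -22], 1]
  ]
}}

```text
time: 8.38
tcp_pos: [464.9, 116.7, 69.3]
ee_rot: [-0.0, -0.05, 0.999, 0.0]
ft_force: [0.2, 0.7, 0.7]
gripper_width: 0.3
```

Run:
```python
from h import *
s=env.get_state(); pos,q=s["tcp_pos"],s["ee_rot"]; print(pos,s["ft_force"],"tcp",U(pos))
a=optics.grab_frame("wrist")
w=cv2.resize(a[110:300,200:460],None,fx=3,fy=3)
cv2.imwrite("pics/w5.png",w[:,:,::-1])
```

```text
[464.90877344 116.69584951  69.33652055] [0.17481721 0.7001507  0.67851956] tcp [-15.5 -58.2]
```

View pics/w5.png

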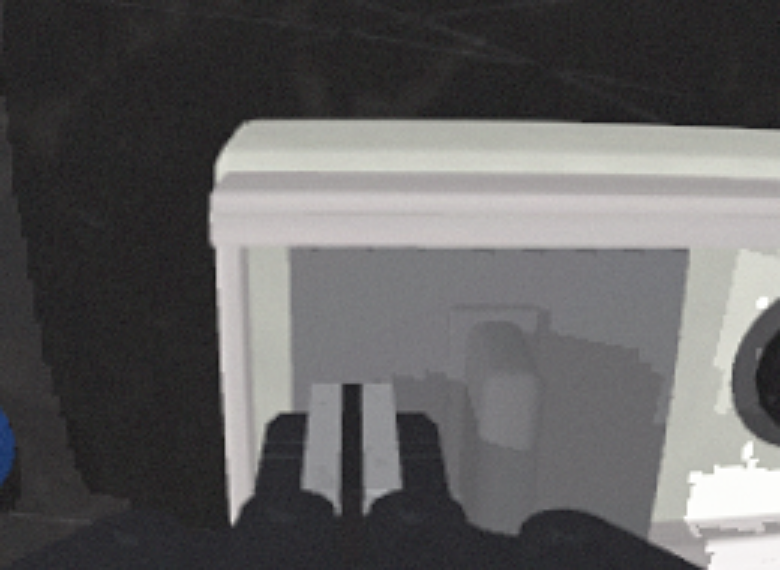

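The fingers are on the −y side of the tab. I'll push towards +y to about 3 mm short of home, then approach the stop in small steps.

>>> {"method": "carry_out", "body": {
  "deltas": [
    [[0, 0, 0], [0, 8, 0], 1],
    [[0, 0, 0], [0, 16, 0], 1],
    [[0, 0, 0], [0, 25, 0], 1],
    [[0, 0, 0], [0, 34, 0], 1],
    [[0, 0, 0], [0, 43, 0], 1],
    [[0, 0, 0], [0, 52, 0], 1],
    [[0, 0, 0], [0, 61, 0], 1],
    [[0, 0, 0], [0, 69, 0], 1],
    [[0, 0, 0], [0, 75, 0], 1],
    [[0, 0, 0], [0, 75, 0], 1]
  ]
}}

```text
time: 9.68
tcp_pos: [457.4, 191.2, 69.2]
ee_rot: [-0.0, -0.05, 0.999, 0.0]
ft_force: [-0.2, 0.6, -0.0]
gripper_width: -0.2
```

>>> {"method": "carry_out", "body": {
  "deltas": [
    [[0, 0, 0], [0, 1, 0], 1],
    [[0, 0, 0], [0, 2, 0], 1],
    [[0, 0, 0], [0, 2, 0], 1]
  ]
}}

```text
time: 10.05
tcp_pos: [457.3, 192.6, 69.2]
ee_rot: [-0.0, -0.049, 0.999, -0.0]
ft_force: [-0.4, -1.1, -1.4]
gripper_width: -0.0
```

Run:
```python
from h import *
s=env.get_state(); pos,q=s["tcp_pos"],s["ee_rot"]; print(pos,s["ft_force"],"tcp",U(pos))
a=optics.grab_frame("wrist")
w=cv2.resize(a[110:300,200:460],None,fx=3,fy=3)
cv2.imwrite("pics/w6.png",w[:,:,::-1])
```

```text
[457.25486977 192.630998    69.16915483] [-0.38199275 -1.05283347 -1.3821449 ] tcp [-15.5  18.1]
```

View pics/w6.png

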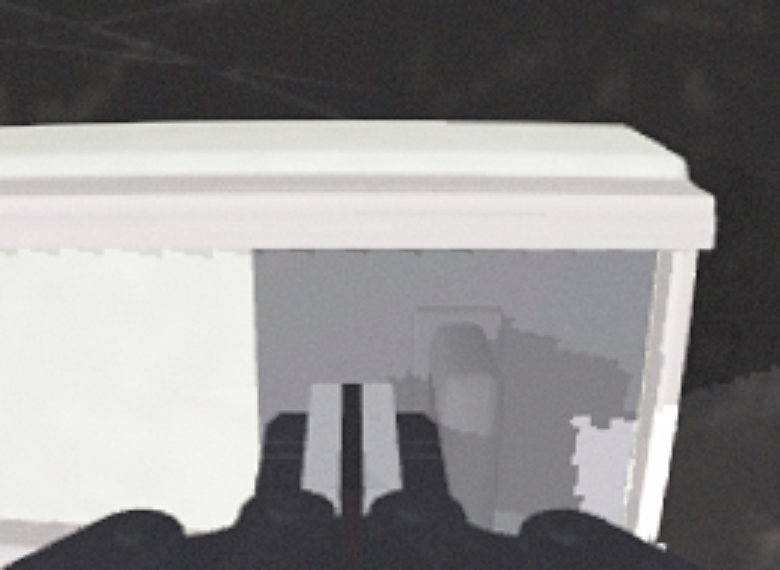

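A thin gap still shows at the +y end (zoom x about 655), so I'll keep going in small steps until the force rises.

>>> {"method": "carry_out", "body": {
  "deltas": [
    [[0, 0, 0], [0, 1, 0], 1],
    [[0, 0, 0], [0, 2, 0], 1],
    [[0, 0, 0], [0, 2, 0], 1]
  ]
}}

```text
time: 10.48
tcp_pos: [457.2, 194.8, 69.3]
ee_rot: [0.0, -0.05, 0.999, 0.0]
ft_force: [-0.0, -0.6, -0.3]
gripper_width: 0.3
```

>>> {"method": "carry_out", "body": {
  "deltas": [
    [[0, 0, 0], [0, 1, 0], 1],
    [[0, 0, 0], [0, 1, 0], 1]
  ]
}}

```text
time: 10.72
tcp_pos: [457.1, 195.8, 69.3]
ee_rot: [0.0, -0.05, 0.999, 0.0]
ft_force: [-0.7, -1.2, -1.0]
gripper_width: 0.3
```

>>> {"method": "carry_out", "body": {
  "deltas": [
    [[0, 0, 0], [0, 1, 0], 1],
    [[0, 0, 0], [0, 1, 0], 1]
  ]
}}

```text
time: 10.98
tcp_pos: [457.1, 196.1, 69.3]
ee_rot: [-0.0, -0.05, 0.999, -0.001]
ft_force: [-0.1, -8.6, 0.1]
gripper_width: 0.0
```

Run:
```python
from h import *
s=env.get_state(); pos,q=s["tcp_pos"],s["ee_rot"]; print(pos,s["ft_force"],"tcp",U(pos))
a=optics.grab_frame("wrist")
w=cv2.resize(a[110:300,200:460],None,fx=3,fy=3)
cv2.imwrite("pics/w7.png",w[:,:,::-1])
```

```text
[457.05110814 196.08788371  69.2780253 ] [-0.12290707 -8.59396669  0.11291222] tcp [-15.4  21.5]
```

View pics/w7.png

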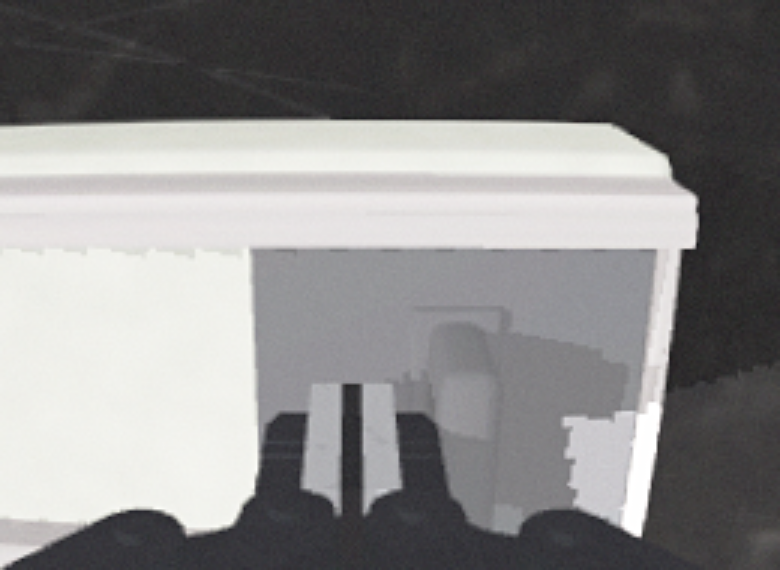

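The force jumped to 8.6 N and the gap is gone, so the cover is on its home stop. I'll back away from the tab, lift clear and check from above.

>>> {"method": "carry_out", "body": {
  "deltas": [
    [[0, 0, 0], [0, -4, 0], 1],
    [[0, 0, 0], [0, -8, 0], 1],
    [[0, 0, 0], [0, -8, 0], 1],
    [[0, 0, 0], [0, -8, -30], 1],
    [[0, 0, 0], [0, -8, -75], 1],
    [[0, 0, 0], [0, -8, -120], 1],
    [[0, 0, 0], [0, -15, -160], 1],
    [[0, 0, 0], [0, -15, -160], 1],
    [[0, 0, 0], [0, -15, -160], 1]
  ]
}}

```text
time: 12.15
tcp_pos: [458.2, 181.9, 228.6]
ee_rot: [-0.0, -0.05, 0.999, -0.0]
ft_force: [-0.3, 0.0, -0.4]
gripper_width: -0.4
```

Run:
```python
from h import *
s=env.get_state(); print(s["tcp_pos"],s["ee_rot"],s["ft_force"],s["time"],"tcp",U(s["tcp_pos"]))
a=optics.grab_frame("wrist"); b=optics.grab_frame("scene")
cv2.imwrite("pics/w8.png",a[:,:,::-1]); cv2.imwrite("pics/s8.png",b[:,:,::-1])
w=cv2.resize(a[130:250,230:400],None,fx=4.7,fy=4.7,interpolation=cv2.INTER_CUBIC); cv2.imwrite("pics/w8z.png",w[:,:,::-1])
s0=cv2.imread("pics/scene0.png"); x=cv2.resize(np.hstack([s0[230:340,320:430],b[230:340,320:430,::-1]]),None,fx=3.6,fy=3.6); cv2.imwrite("pics/other8.png",x)
print("other diff",np.abs(s0[235:335,325:430].astype(int)-b[235:335,325:430,::-1]).mean(), (np.abs(s0[235:335,325:430].astype(int)-b[235:335,325:430,::-1]).max(2)>40).sum())
```

```text
[458.17376862 181.85103698 228.56706206] [-4.10976265e-04 -4.96005490e-02  9.98769049e-01 -6.06628252e-05] [-0.34245335  0.01159372 -0.42285636] 12.15 tcp [-15.7   7.3]
other diff 1.2665396825396826 0
```

View pics/w8z.png

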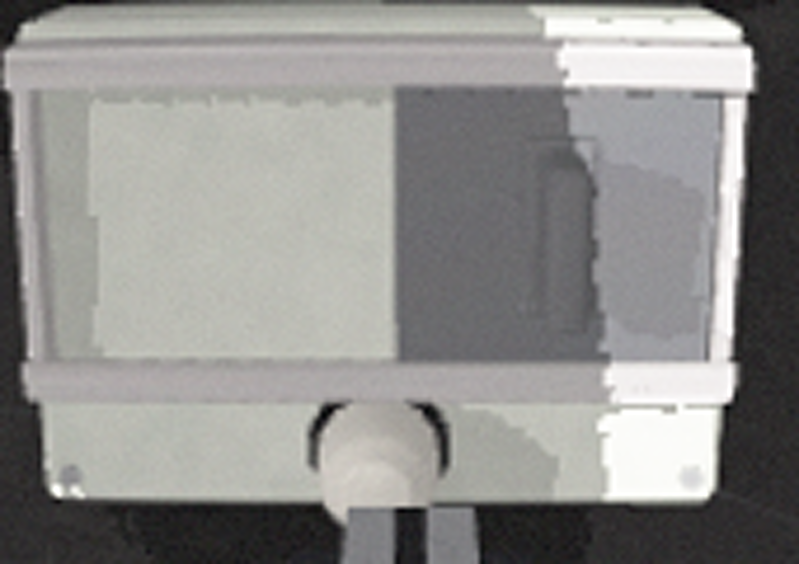

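View pics/other8.png

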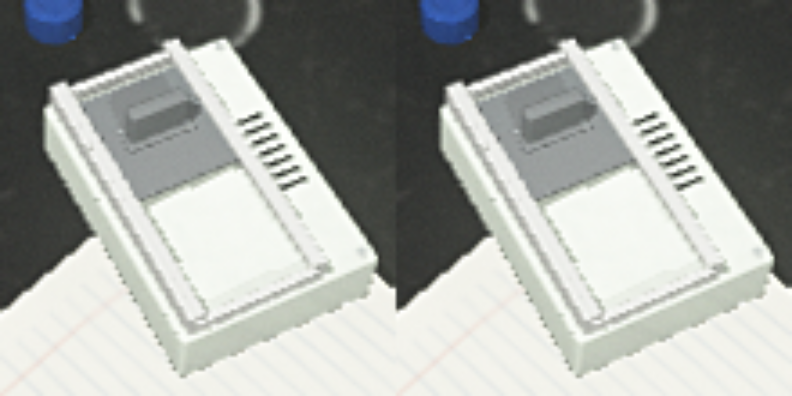

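The cover is back against its end bar with no gap, and the other unit looks unchanged (no pixel differs noticeably). One last number for the cover position, then I'll hand in.

Run:
```python
from h import *
s=env.get_state()
z=lambda x,y:((x+.5)/4.7-.5+230,(y+.5)/4.7-.5+130)
e=U(onz(*wray(z(397,230),s["tcp_pos"],s["ee_rot"]),59)); print("cover -y edge",e,"centre y'",e[1]+36)
from station import finish_job
print(finish_job())
```

```text
cover -y edge [-13.4   4. ] centre y' 40.0
the job is handed in; nothing more can be done
None
```

The job is done and handed in at about 12 s of the 48 s allowed; no verdict was reported.

**What I did:** I found the lamp unit in the scene and wrist pictures and pushed its cover about 74 mm open with the shut fingers. I then pressed the button, pushed the cover back to its home stop, and lifted clear.

**Last checks:**
- **Button press:** the tool reached z = 48.0 mm, which is 5 mm of travel, with 13 N on the wrist. That is well above the 4.5 N spring, so the button was on its bottom stop.
- **Button release:** I saw no direct picture of the button coming back out, because the cover now hides it. The cover did slide back over it freely.
- **Cover home:** the force rose to 8.6 N at the home stop. In the last wrist picture the gap at the end bar was gone, and the cover centre measured y' = 40.0 mm in the unit's frame. The button measured about 39.5 mm, so the cover is home to well within 10 mm.
- **Other unit:** the before and after scene pictures show no visible change.
- **Gripper clear:** the tool was at z ≈ 229 mm with about 0.5 N on the wrist, which is noise level.

The first scene-camera estimate of the unit's position differed from the wrist-camera one by about 3.5 mm. I used the wrist values, and the positions where the fingers made contact agreed with them. No check failed.

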